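Key batons heavy end down

ROBOT

A 7-joint arm with a two-finger parallel gripper is mounted at the origin on the work surface. World frame = base frame: x ahead of the robot, y to its left, z up, the work surface at z = 0. Lengths are in m, angles in degrees, forces in N, time in s.
With the tool pointing down it reaches from about 0.425 to 0.875 m from the base axis. Payload 4.7 kg.
Tool frame: the origin (TCP) lies at the very end of the fingers, on their centre line; the grasp point (between the pads) lies 19 mm behind it; x points along the fingers, z is the direction in which the jaws open and shut, and the axes are right-handed (so a half turn about x gives the same grasp; the last joint's range is limited). The gripper opens to 87 mm and grips with 3 to 60 N. Pads are 19 mm wide; open, the fingers measure 117 mm over their backs; the gripper's body (75 mm by 190 mm) begins 51 mm behind the grasp point.
Start: joints at [74.433, 18.392, -4.016, 83.108, 1.295, 78.541, -3.26], TCP at [0.183, -0.624, 0.223] pointing down, gripper open.
Joint ranges: [-163.93, 163.93], [-17.29, 119.83], [-79.2, 71.16], [3.27, 140.29], [-89.18, 269.18], [5.43, 117.66], [-154.24, 154.24]. Speed limits (degrees/s): [147.25, 147.25, 180, 180, 180, 180, 180].

INTERFACE

Orientations are given as [roll, pitch, yaw] about the fixed x, y, z axes, in that order (R = Rz(yaw) Ry(pitch) Rx(roll)).
In Python, from cell import env gives the robot as it stands. The module is installed in compiled form; this text tells all that it offers.
- The arm moves only by the tool drive_tool, never from a script. Its argument "increments" is a list of rows, each a list of 2 entries, a list of its own where there are three numbers: the shift along the tool's x, y, z scaled (see below), then the turn, a rotation vector about the tool's x, y, z scaled (see below). In form: [[[dx, dy, dz], [wx, wy, wz]], ...]. A call has 1 to 10 rows; each row shifts and turns the commanded pose from where the row before left it, along the tool's axes as they then stand; what a row does not reach is not made up. The controller multiplies each number of a shift by 0.04 m and each number of a turn by 120 degrees. A row lasts 1/10 s, in which the tool goes at most 50 mm and 8.59 degrees, less where a joint would pass 70% of its speed; a pose out of reach is approached as far as the arm can. A call with a number of a shift or a turn outside -1 to 1 is refused whole. A call with a gripper value outside its range is refused whole. "hand" is the gripper's target within -1 to 1 (fully open at 1, half-way at 0, shut at -1), set as the call begins (left out, the last holds). The fingers move at their own pace and stop on an object; "squeeze" is the grip in N (left out, the last holds). Time passes only in rows, so rows that do not move let the fingers close. It gives the time, the measured TCP pose, the force and the opening at its end, in the units of the state.
- env.get_obs(): the state, without advancing time (a new reading comes with each control period).
- env.read_camera(name): name is "scene" or "side" or "wrist"; returns a dict with "frame" (384x512x3 uint8, red, green, blue), "fx", "fy", "cx", "cy" (pixels), "R" (3x3) and "t" (3): a world point X has camera coordinates R X + t. Camera axes: x right, y down, z forward; pixel columns grow to the right and rows downward; lengths in m; the calibration is good to about 2 mm. The wrist camera is an equidistant fisheye: a pixel r from the principal point sees the ray r / f radians off the axis. A picture is of the moment at which its call begins. There is no depth.
- env.sign_off(): hands the job in, once; it reports no verdict.
The state is a dict: "time_s": time; "qpos": joint angles; "joint_velocities": joint speeds; "effort": joint torques, N m; "tool_pos": TCP position; "tool_rot": TCP orientation; "force": force on the tool from outside, world axes, zero at the start; "wrist_torque": the same for the moment, N m; "grip_width": finger opening in m.
Only numpy, scipy, OpenCV 4.12 (cv2) and the standard library are available. Lean on these libraries where they do the work, as an engineer would, in place of code of your own. Each camera call takes 0.05 s, during which the arm holds its last target.

TASK

The two square wooden key batons in the open drawer each have a weight hidden in one end. Lift each by its middle to find its heavy end, then stand it in one of the two white cups, heavy end down at the bottom of the cup and light end leaning out over the rim, one baton per cup.

Things in the scene. Friction and masses are not known exactly. Their poses are not given: they have to be found in the camera images.
- baton_a_mid (a point): One of two look-alike key batons lying in the drawer: plain square stick of dark wood, 200 x 24 x 24 mm with rounded ends, a thin steel band near each end. About 235 g (varies by a quarter), 160 g of it a brass weight hidden in one end, 76 mm from the middle. Looks and axes do not tell which end. Point: its centre, 12 mm above the drawer's floor as it lies; x along its length, z up as it lies.
- baton_b_mid (a point): The other baton, same size and looks; its weight may be at the other end. Held level at its middle, a baton bears on the wrist with 0.08 to 0.16 N m towards its heavy end; in a loose grip that end sags. Stood light end down in a cup, it topples. The drawer's floor is 50 mm below the chest top the robot stands on. Point: its centre, 12 mm above the drawer's floor as it lies; x along its length, z up as it lies.
- cup_left_floor (a point): Low white stoneware cup without handle, round, smooth and slippery, open above, in the left (+y) half of the drawer; stuck down, it does not move. 44 mm tall, widening from 60 mm across at the foot to 84 mm at the rim; inside 74 mm across at the mouth, 54 mm at the floor, 36 mm deep. Point: centre of its inside floor, 8 mm above the drawer's floor; the rim is 36 mm above this point. z up.
- cup_right_floor (a point): Low white stoneware cup without handle, round, smooth and slippery, open above, in the right (-y) half of the drawer; stuck down, it does not move. 44 mm tall, widening from 60 mm across at the foot to 84 mm at the rim; inside 74 mm across at the mouth, 54 mm at the floor, 36 mm deep. Point: centre of its inside floor, 8 mm above the drawer's floor; the rim is 36 mm above this point. z up.
There are look-alikes about, which are no part of the job. Leave any green or turquoise look-alike of the part that bears baton_b_mid alone.

How it is judged:
By the outcome, as a careful person would: the job done as asked, in the order asked, and still so for the second after the job is handed in, with the robot touching nothing.
It also fails if it takes over 56 s, if anything falls off the work surface, if the arm or the gripper's body presses on something with over 40 N, if the wrist force passes 120 N, or if a joint passes its speed limit or range.

## Working session

There is one attempt and no reset: what is moved stays moved. The work goes in short steps, Python scripts to look and compute and a tool call to move; the robot and the scene stay as the last step left them, time stands still between calls to the robot, and variables do not carry over. Pictures are saved under pics/ and viewed, and the job is handed in when it is done.

Besides the shell and the picture viewer there is one more tool, called after "Call:" as name([rows], argument=value, ...), one row to a line, values as JSON. drive_tool: Moves the arm, as the interface text tells. Shifts and turns lie within -1 to 1; 1 stands for 0.04 m of shift or 120 degrees of turn. Its arguments: {"type":"object","properties":{"increments":{"type":"array"},"hand":{"type":"number"},"squeeze":{"type":"number"}},"required":["increments"]}

```bash
mkdir -p pics; ls
python3 - <<'E'
from cell import env
import cv2,pickle
o=env.get_obs();print(o)
d={}
for n in ["scene","side","wrist"]:
    c=env.read_camera(n);d[n]=c
    cv2.imwrite(f"pics/{n}0.png",cv2.cvtColor(c["frame"],cv2.COLOR_RGB2BGR))
    print(n,c["fx"],c["fy"],c["cx"],c["cy"],c["R"],c["t"])
pickle.dump(d,open("cams0.pkl","wb"))
E
```

```text
pics
{'time_s': 0.0, 'qpos': array([74.43481612, 18.43714098, -4.01322493, 83.17549478,  1.29547478,
       78.54311183, -3.26105264]), 'joint_velocities': array([ 0.02059497, -0.01066024, -0.04784896, -0.11011284, -0.03973443,
        0.09372829,  0.11955779]), 'effort': array([ 3.11517142e-04, -4.91301048e+01, -4.04193308e-01, -3.12530279e+01,
       -6.42041839e-02,  4.36402566e-02,  1.88971903e-04]), 'tool_pos': array([ 0.18299017, -0.62311348,  0.22147779]), 'tool_rot': array([-176.29750819,   89.88928571,  110.07429159]), 'force': array([-0.53262915, -0.21116491,  0.05688243]), 'wrist_torque': array([ 0.03114509, -0.03716604, -0.03199377]), 'grip_width': 0.08727036514006964}
scene 375.50659651868267 375.50659651868267 255.0662042946642 194.04728466156823 [[ 0.07975181  0.99670217 -0.01498121]
 [ 0.69100935 -0.06611099 -0.71981624]
 [-0.71843283  0.04705449 -0.69400298]] [-0.05325761 -0.26474485  1.43260849]
side 394.45831353984727 394.45831353984727 254.9538911982325 194.33428993457835 [[-0.98138447 -0.19191551  0.0072771 ]
 [-0.10362241  0.49722321 -0.86141249]
 [ 0.16170008 -0.84613091 -0.50785388]] [0.40144914 0.06434026 1.16869368]
wrist 297.3186396354542 297.3186396354542 253.17118560397088 196.408668092934 [[ 0.2823635  -0.95930582 -0.00178846]
 [-0.93001087 -0.27419705  0.24473612]
 [-0.23526718 -0.06744126 -0.96958807]] [-0.64938707 -0.03056229  0.3888972 ]
```

View pics/scene0.png

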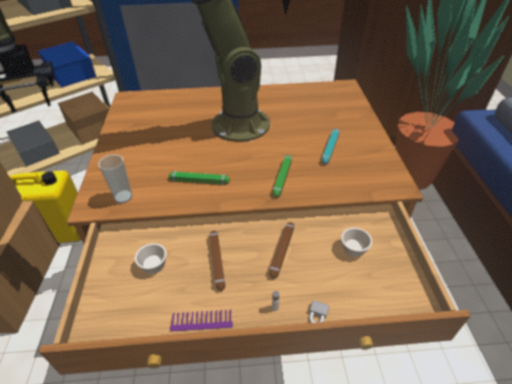

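View pics/side0.png

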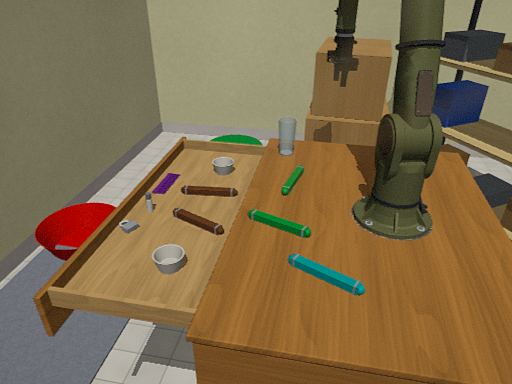

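View pics/wrist0.png

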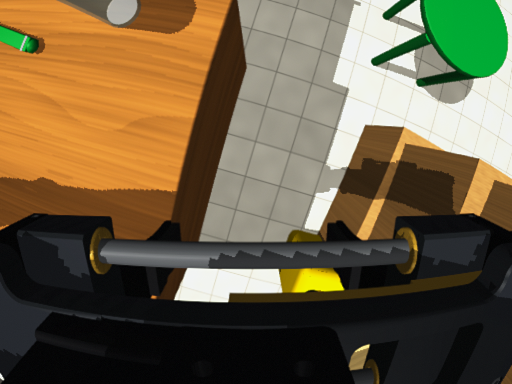

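```bash
cat > h.py <<'E'
import numpy as np,cv2,pickle
def ray(c,u,v):
    d=np.array([(u-c["cx"])/c["fx"],(v-c["cy"])/c["fy"],1.]);R=np.array(c["R"]);return -R.T@c["t"],R.T@d
def onz(c,u,v,z):
    o,d=ray(c,u,v);return o+d*(z-o[2])/d[2]
def tri(c1,p1,c2,p2):
    o1,d1=ray(c1,*p1);o2,d2=ray(c2,*p2)
    s=np.linalg.lstsq(np.c_[d1,-d2],o2-o1,rcond=None)[0]
    a=o1+d1*s[0];b=o2+d2*s[1];return (a+b)/2,np.linalg.norm(a-b)
E
python3 - <<'E'
from h import *
d=pickle.load(open("cams0.pkl","rb"))
for n,box in (("scene",(60,205,430,330)),("side",(110,140,265,300))):
    c=d[n];f=c["frame"];h=cv2.cvtColor(f,cv2.COLOR_RGB2HSV)
    x0,y0,x1,y1=box
    for nm,m in (("baton",(h[...,2]<130)&(h[...,1]>90)&((h[...,0]<20))),("cup",(h[...,1]<45)&(h[...,2]>110))):
        M=np.zeros(m.shape,np.uint8);M[y0:y1,x0:x1]=m[y0:y1,x0:x1]*255
        M=cv2.morphologyEx(M,cv2.MORPH_CLOSE,np.ones((3,3)))
        k,l,s,ce=cv2.connectedComponentsWithStats(M)
        for i in range(1,k):
            if s[i,4]<150 : continue
            cn=cv2.findContours((l==i).astype(np.uint8),cv2.RETR_EXTERNAL,cv2.CHAIN_APPROX_NONE)[0][0]
            r=cv2.minAreaRect(cn)
            print(n,nm,s[i],ce[i].round(1),"rect",np.round(r[0],1),np.round(r[1],1),round(r[2],1))
    b=cv2.resize(cv2.cvtColor(f[y0:y1,x0:x1],cv2.COLOR_RGB2BGR),None,fx=2 if n=="scene" else 3.5,fy=2 if n=="scene" else 3.5,interpolation=cv2.INTER_CUBIC)
    cv2.imwrite(f"pics/{n}0z.png",b)
E
```

```text
scene baton [  64  205  366  125 3519] [246.9 235.6] rect [243.1 260.3] [106.1 369. ] 84.9
scene baton [271 227  22  41 390] [281.7 247. ] rect [281.8 246.6] [ 9.5 42.4] 18.4
scene baton [208 236  17  56 525] [215.3 262.8] rect [214.9 263.4] [55.6 11.5] 81.2
scene baton [334 241  22  20 181] [341.8 251.9] rect [342.3 252.8] [24.7 12.2] 48.6
scene baton [319 320 111  10 617] [389.9 326. ] rect [374.  324.5] [110.   9.] -0.0
scene cup [411 205  19  51 599] [422.3 223.6] rect [420. 230.] [50. 18.] 90.0
scene cup [342 228  29  27 570] [355.9 240.3] rect [355.5 239.9] [29.1 23.8] 35.0
scene cup [ 60 241  23  76 909] [ 67.6 267.6] rect [ 71.  278.5] [75. 22.] 90.0
scene cup [135 244  31  29 633] [150.2 256.6] rect [150.5 256.5] [25.5 29.7] 45.0
scene cup [309 301  19  22 259] [317.8 310.4] rect [317.3 312.6] [17.2 21. ] 15.9
side baton [110 141 101  93 946] [149.8 183.5] rect [152.5 181.5] [ 24.1 131.3] 50.0
side baton [212 144  53  11 209] [242.6 149.3] rect [238.1 148.8] [51.8  7.9] 4.6
side baton [181 186  57  11 486] [208.8 190.8] rect [209.  190.9] [56.2  9.2] 3.0
side baton [173 208  51  27 546] [198.3 221.1] rect [198.2 221.1] [55.  10.9] 22.6
side cup [ 110  140   69   67 1687] [137.6 169.4] rect [138.2 166.6] [22.9 93.2] 43.1
side cup [212 157  22  18 237] [222.3 164. ] rect [222.5 165.5] [17. 21.] 90.0
side cup [152 244  33  30 614] [167.6 256.3] rect [166.9 255.4] [26.3 30.4] 37.4
```

View pics/scene0z.png

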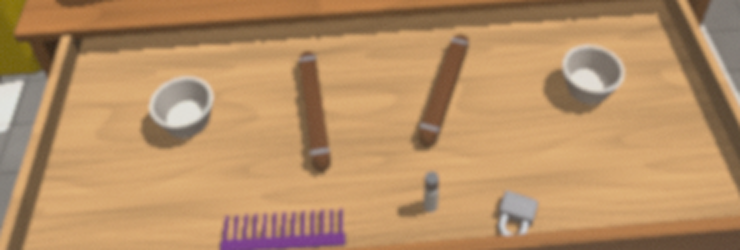

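View pics/side0z.png

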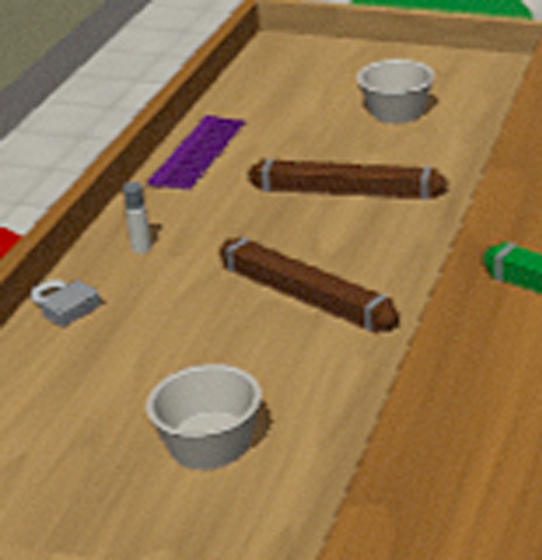

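Run:
```python
from h import *
d=pickle.load(open("cams0.pkl","rb"));S,D=d["scene"],d["side"]
s=lambda u,v:(60+(u+.5)/2-.5,205+(v+.5)/2-.5); q=lambda u,v:(110+(u+.5)/3.5-.5,140+(v+.5)/3.5-.5)
for nm,a,b,z in [("Pnear",(461,38),(397,318),-.038),("Pfar",(429,145),(222,246),-.038),("Qnear",(308,54),(445,185),-.038),("Qfar",(321,167),(250,172),-.038),
  ("cupL rim",(593,69),(204,399),-.006),("cupR rim",(182,103),(396,76),-.006)]:
    print(nm,onz(S,*s(*a),z).round(4),onz(D,*q(*b),z).round(4),[np.round(x,4) for x in tri(S,s(*a),D,q(*b))])
# front edge of chest, walls tops
for nm,u,v in [("chest edge L",65+25,215),("chest edge R",395,205)]: print(nm,onz(S,u,v,0))
print("glass base",onz(S,122,198,0))
for nm,z in (("comb",-.045),): print(nm,[onz(S,*s(*p),z).round(3) for p in((225,212),(345,210),(430,210),(432,175),(516,200))])
print("front rail", [onz(S,*s(*p),-.05).round(3) for p in((430,228),(20,240),(735,170))])
```

```text
Pnear [ 0.4829  0.1193 -0.038 ] [ 0.4813  0.1198 -0.038 ] [array([ 0.4818,  0.1192, -0.0388]), np.float64(0.0008)]
Pfar [ 0.664   0.0502 -0.038 ] [ 0.6665  0.0437 -0.038 ] [array([ 0.6649,  0.0493, -0.035 ]), np.float64(0.0021)]
Qnear [ 0.493 -0.108 -0.038] [ 0.493  -0.1052 -0.038 ] [array([ 0.4931, -0.1077, -0.0388]), np.float64(0.0014)]
Qfar [ 0.6844 -0.0915 -0.038 ] [ 0.6891 -0.0905 -0.038 ] [array([ 0.6873, -0.0902, -0.0363]), np.float64(0.0037)]
cupL rim [ 0.5837  0.2853 -0.006 ] [ 0.5817  0.29   -0.006 ] [array([ 0.5826,  0.2866, -0.0083]), np.float64(0.0015)]
cupR rim [ 0.5905 -0.2726 -0.006 ] [ 0.5858 -0.2689 -0.006 ] [array([ 0.5876, -0.2738, -0.0089]), np.float64(0.0011)]
chest edge L [ 0.42751049 -0.46744739  0.        ]
chest edge R [4.71516824e-01 4.32287948e-01 1.11022302e-16]
glass base [ 0.36379742 -0.38564473  0.        ]
comb [array([ 0.733, -0.211, -0.045]), array([ 0.743, -0.063, -0.045]), array([ 0.753,  0.041, -0.045]), array([ 0.704,  0.049, -0.045]), array([ 0.749,  0.149, -0.045])]
front rail [array([ 0.774,  0.039, -0.05 ]), array([ 0.746, -0.458, -0.05 ]), array([ 0.729,  0.438, -0.05 ])]
```

```bash
cat >> h.py <<'E'
from scipy.spatial.transform import Rotation as Ro
def Rt(o): return Ro.from_euler("xyz",o["tool_rot"],degrees=True).as_matrix()
def plan(o,p,R=None):
    """shift in tool axes, units of 0.04m, and rotvec (deg) in tool axes"""
    T=Rt(o);s=T.T@(np.array(p)-o["tool_pos"])/0.04
    print("pos",np.round(o["tool_pos"],4),"x",T[:,0].round(3),"y",T[:,1].round(3),"z",T[:,2].round(3),"t",o["time_s"],"w",round(o["grip_width"],4))
    print("F",o["force"].round(2),"M",o["wrist_torque"].round(3),"q",o["qpos"].round(1))
    print("total shift units",s.round(3))
    if R is not None:
        r=Ro.from_matrix(T.T@R).as_rotvec(degrees=True);print("turn deg",r.round(2),"units",(r/120).round(4))
        print("shift after turn",(R.T@(np.array(p)-o["tool_pos"])/0.04).round(3))
def down(yaw): # jaw axis z at yaw deg, x down
    z=np.array([np.cos(np.radians(yaw)),np.sin(np.radians(yaw)),0]);x=np.array([0,0,-1.]);return np.c_[x,np.cross(z,x),z]
E
python3 - <<'E'
from h import *
from cell import env
d=pickle.load(open("cams0.pkl","rb"));S,D=d["scene"],d["side"]
print("glass top", tri(S,(111,158),D,(287,120)), tri(S,(122,198),D,(286,152)))
o=env.get_obs()
plan(o,[.590,-.099,.2215],down(95.2))
plan(o,[.590,-.099,.2215],down(-84.8))
E
```

```text
glass top (array([ 0.3580465 , -0.37714276,  0.14300771]), np.float64(0.013736832404417983)) (array([ 3.61216902e-01, -3.87026839e-01, -1.50110840e-04]), np.float64(0.003642695949109094))
pos [ 0.1831 -0.6232  0.2217] x [-0.     0.001 -1.   ] y [ 0.959  0.282 -0.   ] z [ 0.282 -0.959 -0.001] t 0.15 w 0.0874
F [ 0.31  0.27 -0.27] M [-0.028  0.001 -0.003] q [74.4 18.4 -4.  83.2  1.3 78.5 -3.3]
total shift units [ 0.019 13.455 -9.706]
turn deg [-1.6882e+02 -2.0000e-02 -1.2000e-01] units [-1.4069e+00 -2.0000e-04 -1.0000e-03]
shift after turn [ 5.0000e-03 -1.1319e+01  1.2130e+01]
pos [ 0.1831 -0.6232  0.2217] x [-0.     0.001 -1.   ] y [ 0.959  0.282 -0.   ] z [ 0.282 -0.959 -0.001] t 0.15 w 0.0874
F [ 0.31  0.27 -0.27] M [-0.028  0.001 -0.003] q [74.4 18.4 -4.  83.2  1.3 78.5 -3.3]
total shift units [ 0.019 13.455 -9.706]
turn deg [ 1.118e+01 -8.000e-02  1.000e-02] units [ 0.0931 -0.0007  0.0001]
shift after turn [ 5.0000e-03  1.1319e+01 -1.2130e+01]
```

Call:
drive_tool([
  [[0,0,0],[0.0465,0,0]],
  [[0,0,0],[0.0465,0,0]],
  [[0,0.3,-0.3],[0,0,0]],
  [[0,0.6,-0.65],[0,0,0]],
  [[0,0.6,-0.65],[0,0,0]],
  [[0,0.6,-0.65],[0,0,0]],
  [[0,0.6,-0.65],[0,0,0]],
  [[0,0.6,-0.65],[0,0,0]],
  [[0,0.6,-0.65],[0,0,0]],
  [[0,0.6,-0.65],[0,0,0]],
], hand=1)

```text
time_s: 1.15
tool_pos: [0.3461, -0.4113, 0.2225]
tool_rot: [-141.9, 90.0, 133.5]
force: [0.7, -0.4, -0.5]
grip_width: 0.0871
```

Call:
drive_tool([
  [[0,0.6,-0.65],[0,0,0]],
  [[0,0.6,-0.65],[0,0,0]],
  [[0,0.6,-0.65],[0,0,0]],
  [[0,0.6,-0.65],[0,0,0]],
  [[0,0.6,-0.65],[0,0,0]],
  [[0,0.6,-0.65],[0,0,0]],
  [[0,0.6,-0.65],[0,0,0]],
  [[0,0.6,-0.65],[0,0,0]],
  [[0,0.6,-0.65],[0,0,0]],
  [[0,0.6,-0.65],[0,0,0]],
])

```text
time_s: 2.15
tool_pos: [0.5605, -0.1306, 0.2225]
tool_rot: [-58.3, 90.0, -142.9]
force: [-0.1, -0.6, -0.1]
grip_width: 0.0871
```

Run:
```python
from h import *
from cell import env
plan(env.get_obs(),[.590,-.099,.05],down(-84.8))
c=env.read_camera("wrist");cv2.imwrite("pics/w1.png",cv2.cvtColor(c["frame"],cv2.COLOR_RGB2BGR));pickle.dump(c,open("w1.pkl","wb"))
```

```text
pos [ 0.5605 -0.1306  0.2225] x [-0. -0. -1.] y [ 0.996  0.095 -0.   ] z [ 0.095 -0.996  0.   ] t 2.15 w 0.0871
F [-0.12 -0.58 -0.09] M [-0.006 -0.03  -0.039] q [ 35.7  11.3 -28.7  93.2   5.6  76.9 -78.4]
total shift units [ 4.313  0.811 -0.718]
turn deg [0.23 0.01 0.02] units [0.002  0.0001 0.0002]
shift after turn [ 4.313  0.806 -0.721]
```

View pics/w1.png

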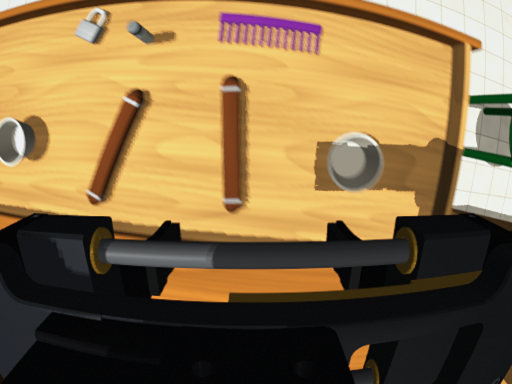

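```bash
cat >> h.py <<'E'
def wz(c,u,v,z):
    a=np.array([u-c["cx"],v-c["cy"]]);r=np.hypot(*a);t=r/c["fx"]
    d=np.r_[a/r*np.sin(t),np.cos(t)];R=np.array(c["R"]);o=-R.T@c["t"];d=R.T@d
    return o+d*(z-o[2])/d[2]
E
python3 - <<'E'
from h import *
c=pickle.load(open("w1.pkl","rb"));f=c["frame"];h=cv2.cvtColor(f,cv2.COLOR_RGB2HSV)
print("cam",-np.array(c["R"]).T@c["t"])
m=((h[...,2]<150)&(h[...,1]>100)&(h[...,0]<20)).astype(np.uint8)*255
m=cv2.morphologyEx(m,cv2.MORPH_CLOSE,np.ones((9,9)))
m[212:]=0
k,l,s,ce=cv2.connectedComponentsWithStats(m)
for i in range(1,k):
    if 800<s[i,4]<6000 and s[i,3]>60: print(s[i],ce[i])
for n,p,z in [("Qf",(232,77),-.038),("Qn",(232,210),-.038),("Pf",(137,92),-.038),("Pn",(95,201),-.038),("cupR",(355,161),-.006)]:
    print(n,wz(c,*p,z).round(4))
E
```

```text
cam [ 0.62620268 -0.12469259  0.38433593]
[ 223   76   24  136 2891] [234.63611207 142.8066413 ]
[  88   89   62  116 2451] [118.13137495 144.99551204]
Qf [ 0.689 -0.089 -0.038]
Qn [ 0.4963 -0.1056 -0.038 ]
Pf [ 0.6616  0.0504 -0.038 ]
Pn [ 0.4878  0.1207 -0.038 ]
cupR [ 0.5913 -0.2686 -0.006 ]
```

Call:
drive_tool([
  [[0.4,0.28,-0.25],[0.002,0,0]],
  [[0.8,0.28,-0.25],[0,0,0]],
  [[0.8,0.28,-0.24],[0,0,0]],
  [[0.8,0,0],[0,0,0]],
  [[0.8,0,0],[0,0,0]],
  [[0.8,0,0],[0,0,0]],
  [[0.8,0,0],[0,0,0]],
  [[0.8,0,0],[0,0,0]],
  [[0.4,0,0],[0,0,0]],
  [[0.2,0,0],[0,0,0]],
])

```text
time_s: 3.2
tool_pos: [0.5897, -0.1, -0.0429]
tool_rot: [-110.7, 89.8, 164.4]
force: [0.3, 0.6, -0.5]
grip_width: 0.087
```

Run:
```python
from h import *
from cell import env
plan(env.get_obs(),[.591,-.098,-.046],down(-84.8))
c=env.read_camera("wrist");cv2.imwrite("pics/w2.png",cv2.cvtColor(c["frame"],cv2.COLOR_RGB2BGR))
c=env.read_camera("side");cv2.imwrite("pics/s2.png",cv2.resize(cv2.cvtColor(c["frame"][100:300,100:370],cv2.COLOR_RGB2BGR),None,fx=2.5,fy=2.5))
```

```text
pos [ 0.5897 -0.1    -0.0429] x [-0.003  0.001 -1.   ] y [ 0.996  0.089 -0.003] z [ 0.089 -0.996 -0.001] t 3.2 w 0.087
F [ 0.29  0.58 -0.49] M [-0.044  0.001  0.006] q [ 28.5  29.9 -26.  103.4  16.4  50.6 -90. ]
total shift units [ 0.076  0.037 -0.047]
turn deg [-0.11 -0.06  0.15] units [-0.0009 -0.0005  0.0012]
shift after turn [ 0.077  0.037 -0.047]
```

View pics/w2.png

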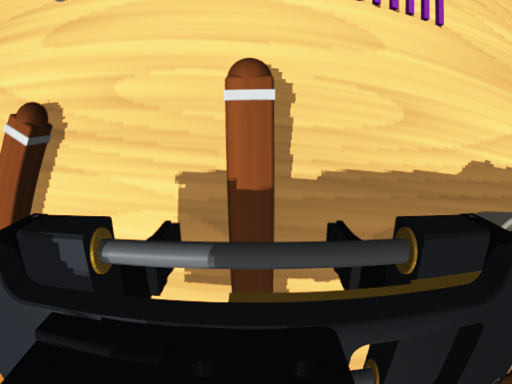

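View pics/s2.png

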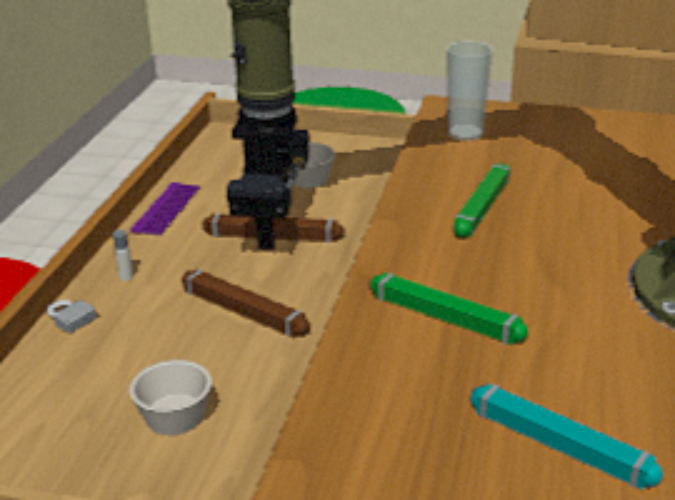

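Call:
drive_tool([
  [[0.08,0.03,-0.05],[0,0,0]],
  [[0,0,0],[0,0,0]],
  [[0,0,0],[0,0,0]],
  [[0,0,0],[0,0,0]],
  [[0,0,0],[0,0,0]],
  [[0,0,0],[0,0,0]],
  [[0,0,0],[0,0,0]],
], hand=-1, squeeze=50)

```text
time_s: 4.0
tool_pos: [0.5921, -0.0989, -0.0446]
tool_rot: [7.3, 90.0, -77.8]
force: [-0.7, -0.0, -0.3]
grip_width: 0.0387
```

Run:
```python
from h import *
from cell import env
plan(env.get_obs(),[.591,-.098,.1],down(-84.8))
```

```text
pos [ 0.5921 -0.0989 -0.0446] x [ 0. -0. -1.] y [0.996 0.087 0.   ] z [ 0.087 -0.996  0.   ] t 4.0 w 0.0387
F [-0.67 -0.03 -0.27] M [ 0.074 -0.013 -0.034] q [ 28.2  30.2 -25.9 103.3  16.6  50.3 -90.4]
total shift units [-3.615 -0.025 -0.024]
turn deg [-0.23  0.01 -0.  ] units [-0.0019  0.0001 -0.    ]
shift after turn [-3.615 -0.025 -0.025]
```

Fingers still closing (38.7 mm). Wait, then lift.

Call:
drive_tool([
  [[0,0,0],[0,0,0]],
  [[0,0,0],[0,0,0]],
  [[0,0,0],[0,0,0]],
  [[0,0,0],[0,0,0]],
])

```text
time_s: 4.4
tool_pos: [0.5921, -0.0988, -0.0447]
tool_rot: [-56.7, 90.0, -141.7]
force: [0.5, -0.3, -0.3]
grip_width: 0.0237
```

Call:
drive_tool([
  [[-0.2,0,0],[0,0,0]],
  [[-0.5,0,0],[0,0,0]],
  [[-0.5,0,0],[0,0,0]],
  [[-0.5,0,0],[0,0,0]],
  [[-0.5,0,0],[0,0,0]],
  [[-0.5,0,0],[0,0,0]],
  [[-0.5,0,0],[0,0,0]],
  [[-0.3,0,0],[0,0,0]],
  [[0,0,0],[0,0,0]],
  [[0,0,0],[0,0,0]],
])

```text
time_s: 5.4
tool_pos: [0.5916, -0.0988, 0.0948]
tool_rot: [-89.0, 90.0, -174.1]
force: [-0.1, -0.5, -2.7]
grip_width: 0.0237
```

Run:
```python
from h import *
from cell import env
plan(env.get_obs(),[.591,-.098,.1],down(-84.8))
c=env.read_camera("wrist");cv2.imwrite("pics/w3.png",cv2.cvtColor(c["frame"],cv2.COLOR_RGB2BGR))
print(env.get_obs()["wrist_torque"])
c=env.read_camera("side");cv2.imwrite("pics/s3.png",cv2.resize(cv2.cvtColor(c["frame"][100:300,100:370],cv2.COLOR_RGB2BGR),None,fx=2.5,fy=2.5))
print(env.get_obs()["wrist_torque"])
```

```text
pos [ 0.5916 -0.0988  0.0948] x [-0.001 -0.    -1.   ] y [ 0.996  0.087 -0.001] z [ 0.087 -0.996  0.   ] t 5.4 w 0.0237
F [-0.15 -0.48 -2.69] M [ 0.056  0.12  -0.011] q [ 31.1  20.2 -29.   98.3  10.7  64.3 -86.1]
total shift units [-0.13  -0.014 -0.022]
turn deg [-0.23  0.    0.05] units [-0.0019  0.      0.0004]
shift after turn [-0.13  -0.013 -0.022]
[-0.03708002  0.13172188  0.05869536]
[ 0.05022555  0.11153672 -0.01806342]
```

View pics/w3.png

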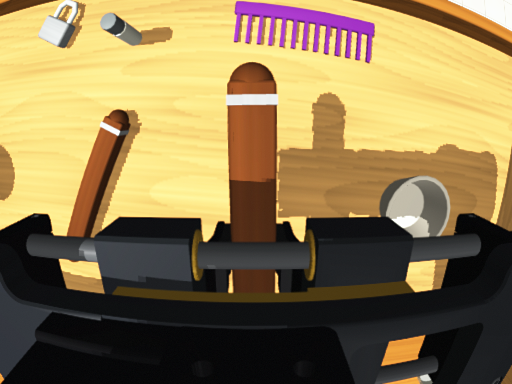

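View pics/s3.png

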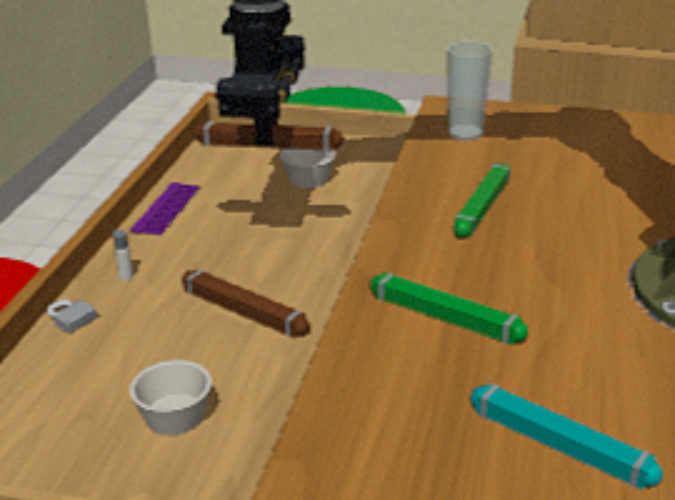

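Call:
drive_tool([
  [[-0.1,0,0],[-0.04,0,0]],
  [[-0.1,0,0],[-0.07,0,0]],
  [[-0.1,0,0],[-0.07,0,0]],
  [[-0.1,0,0],[-0.07,0,0]],
  [[-0.1,0,0],[-0.07,0,0]],
  [[-0.1,0,0],[-0.07,0,0]],
  [[-0.1,0,0],[-0.07,0,0]],
  [[-0.1,0,0],[-0.07,0,0]],
  [[-0.1,0,0],[-0.07,0,0]],
  [[-0.1,0,0],[-0.025,0,0]],
])

```text
time_s: 6.5
tool_pos: [0.5914, -0.0988, 0.1341]
tool_rot: [171.7, 89.9, 162.0]
force: [0.5, -0.1, -2.1]
grip_width: 0.0238
```

Call:
drive_tool([
  [[0,0,0],[0,0,-0.045]],
  [[0,0,0],[0,0,-0.06]],
  [[0,0,0],[0,0,-0.06]],
  [[0,0,0],[0,0,-0.06]],
  [[0,0,0],[0,0,-0.06]],
  [[0,0,0],[0,0,-0.057]],
  [[0,0,0],[0,0,0]],
])

```text
time_s: 7.2
tool_pos: [0.591, -0.0934, 0.1305]
tool_rot: [-90.7, 49.1, -100.1]
force: [-0.2, 1.9, -2.8]
grip_width: 0.0234
```

```bash
cat >> h.py <<'E'
def place(cup,hyaw,alpha,c=-.015,lift=.003,dx=.0067,dy=0.):
    l=-np.array([np.cos(np.radians(hyaw)),np.sin(np.radians(hyaw)),0]);z=np.array([0,0,1.]);a=np.radians(alpha)
    b=np.cos(a)*l+np.sin(a)*z; x=np.sin(a)*l-np.cos(a)*z; y=-b
    dome=np.array([cup[0],cup[1],-.042])+c*l+z*(.012+lift)
    mid=dome+.088*b
    return mid+dx*x+dy*y, np.c_[x,y,np.cross(x,y)]
E
python3 - <<'E'
from h import *
from cell import env
p,R=place((.590,-.270),80,41)
print(p);plan(env.get_obs(),p+[0,0,.1],R);plan(env.get_obs(),p,R)
E
```

```text
[ 0.58030869 -0.32496216  0.02567664]
pos [ 0.591  -0.0934  0.1305] x [-0.115 -0.645 -0.755] y [ 0.12   0.746 -0.655] z [ 0.986 -0.166 -0.008] t 7.2 w 0.0234
F [-0.16  1.87 -2.77] M [ 1.08  -0.26  -0.003] q [ 10.7  30.5 -33.7  93.2  49.6  90.2 -45.4]
total shift units [ 3.857 -4.27   0.697]
turn deg [ 0.65 -0.05 -0.06] units [ 0.0054 -0.0004 -0.0005]
shift after turn [ 3.862 -4.258  0.742]
pos [ 0.591  -0.0934  0.1305] x [-0.115 -0.645 -0.755] y [ 0.12   0.746 -0.655] z [ 0.986 -0.166 -0.008] t 7.2 w 0.0234
F [-0.16  1.87 -2.77] M [ 1.08  -0.26  -0.003] q [ 10.7  30.5 -33.7  93.2  49.6  90.2 -45.4]
total shift units [ 5.745 -2.632  0.717]
turn deg [ 0.65 -0.05 -0.06] units [ 0.0054 -0.0004 -0.0005]
shift after turn [ 5.748 -2.618  0.742]
```

Run:
```python
from h import *
from cell import env
c=env.read_camera("side");a=c["frame"][60:300,100:370]
c=env.read_camera("scene");b=c["frame"][100:340,60:430]
cv2.imwrite("pics/s4.png",cv2.cvtColor(np.hstack([cv2.resize(a,(375,333)),cv2.resize(b,(420,272+61))]),cv2.COLOR_RGB2BGR))
o=env.get_obs();print(o["force"],o["wrist_torque"],o["tool_pos"])
```

```text
[ 0.01577324 -0.8849501  -2.18032888] [ 0.93650979 -0.20554766  0.09362916] [ 0.59187193 -0.09811739  0.13384022]
```

View pics/s4.png

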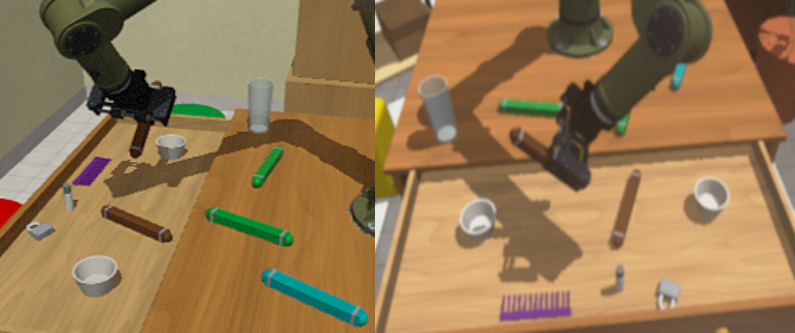

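Run:
```python
from h import *
from cell import env
p,R=place((.590,-.270),80,41)
plan(env.get_obs(),[p[0],p[1],.134],R);
print(Rt(env.get_obs()).T@[0,0,-.04]/.04)
```

```text
pos [ 0.5919 -0.0981  0.1338] x [-0.115 -0.645 -0.756] y [ 0.129  0.745 -0.655] z [ 0.985 -0.173 -0.003] t 7.3 w 0.0236
F [ 0.02 -0.88 -2.18] M [ 0.937 -0.206  0.094] q [ 11.1  30.2 -33.6  93.1  49.6  90.2 -45.3]
total shift units [ 3.687 -4.263  0.694]
turn deg [ 0.14 -0.07 -0.08] units [ 0.0012 -0.0006 -0.0007]
shift after turn [ 3.694 -4.256  0.7  ]
[0.75564353 0.6549779  0.00260709]
```

Call:
drive_tool([
  [[0.2,-0.23,0.04],[0.001,0,0]],
  [[0.45,-0.52,0.085],[0,0,0]],
  [[0.45,-0.52,0.085],[0,0,0]],
  [[0.45,-0.52,0.085],[0,0,0]],
  [[0.45,-0.52,0.085],[0,0,0]],
  [[0.45,-0.52,0.085],[0,0,0]],
  [[0.45,-0.52,0.085],[0,0,0]],
  [[0.45,-0.52,0.085],[0,0,0]],
  [[0.34,-0.39,0.06],[0,0,0]],
  [[0,0,0],[0,0,0]],
])

```text
time_s: 8.3
tool_pos: [0.5768, -0.3329, 0.1376]
tool_rot: [-89.8, 48.8, -100.5]
force: [-0.3, -0.5, -2.1]
grip_width: 0.0238
```

Run:
```python
from h import *
from cell import env
c=env.read_camera("side");a=c["frame"][60:300,100:370]
b=env.read_camera("scene")["frame"][100:340,60:430]
cv2.imwrite("pics/s5.png",cv2.cvtColor(np.hstack([cv2.resize(a,(375,333)),cv2.resize(b,(420,272+61))]),cv2.COLOR_RGB2BGR))
c=env.read_camera("wrist");cv2.imwrite("pics/w5.png",cv2.cvtColor(c["frame"],cv2.COLOR_RGB2BGR));pickle.dump(c,open("w5.pkl","wb"))
p,R=place((.590,-.270),80,41)
plan(env.get_obs(),p,R)
```

```text
pos [ 0.5798 -0.3255  0.1362] x [-0.114 -0.646 -0.755] y [ 0.134  0.743 -0.656] z [ 0.984 -0.176  0.002] t 8.45 w 0.0239
F [-0.31  0.73 -1.63] M [ 1.034 -0.312  0.02 ] q [ 27.7  26.3 -27.6  96.5  54.4  76.7 -30. ]
total shift units [2.076 1.825 0.004]
turn deg [-0.19  0.   -0.03] units [-0.0016  0.     -0.0002]
shift after turn [2.075 1.825 0.01 ]
```

View pics/s5.png

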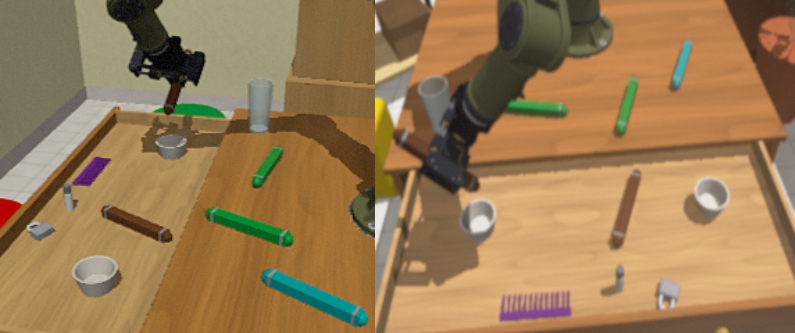

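View pics/w5.png

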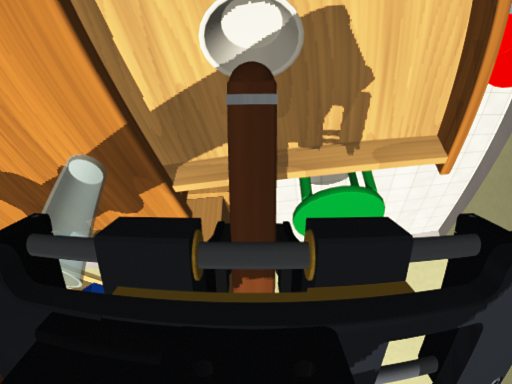

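Call:
drive_tool([
  [[0.2,0.17,0],[0,0,0]],
  [[0.4,0.35,0],[0,0,0]],
  [[0.4,0.35,0],[0,0,0]],
  [[0.4,0.35,0],[0,0,0]],
  [[0.2,0.17,0],[0,0,0]],
  [[0,0,0],[0,0,0]],
])

```text
time_s: 9.05
tool_pos: [0.5791, -0.3244, 0.0487]
tool_rot: [-90.2, 49.0, -100.2]
force: [-0.4, 0.1, -1.8]
grip_width: 0.0235
```

Run:
```python
from h import *
from cell import env
c=pickle.load(open("w5.pkl","rb"));print("cupR",wz(c,252,32,-.006))
p,R=place((.590,-.270),80,41)
plan(env.get_obs(),p,R)
c=env.read_camera("wrist");cv2.imwrite("pics/w6.png",cv2.cvtColor(c["frame"],cv2.COLOR_RGB2BGR));pickle.dump(c,open("w6.pkl","wb"))
```

```text
cupR [ 0.58886793 -0.26786667 -0.006     ]
pos [ 0.5791 -0.3244  0.0487] x [-0.116 -0.646 -0.755] y [ 0.13   0.744 -0.656] z [ 0.985 -0.174 -0.003] t 9.05 w 0.0235
F [-0.45  0.12 -1.8 ] M [ 0.967 -0.235  0.021] q [ 26.1  32.6 -25.9  99.1  58.6  72.  -37.2]
total shift units [0.44  0.371 0.034]
turn deg [ 0.08 -0.13 -0.01] units [ 0.0007 -0.001  -0.0001]
shift after turn [0.44  0.371 0.032]
```

View pics/w6.png

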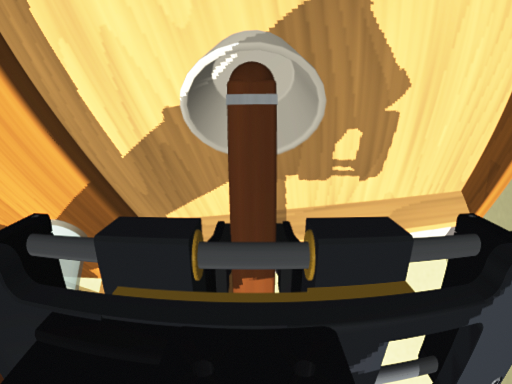

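Call:
drive_tool([
  [[0.2,0.17,0.01],[0,0,0]],
  [[0.15,0.13,0.01],[0,0,0]],
  [[0.09,0.08,0.01],[0,0,0]],
  [[0,0,0],[0,0,0]],
])

```text
time_s: 9.5
tool_pos: [0.5807, -0.326, 0.027]
tool_rot: [-90.0, 49.0, -100.1]
force: [0.3, -0.3, -1.6]
grip_width: 0.0235
```

Run:
```python
from h import *
from cell import env
p,R=place((.590,-.270),80,41)
plan(env.get_obs(),p,R)
a=env.read_camera("side")["frame"][90:210,150:300]
c=env.read_camera("wrist");print(env.get_obs()["force"])
cv2.imwrite("pics/w7.png",cv2.cvtColor(np.hstack([c["frame"][:300,100:400],cv2.resize(a,(375,300),interpolation=cv2.INTER_CUBIC)]),cv2.COLOR_RGB2BGR))
```

```text
pos [ 0.5807 -0.326   0.027 ] x [-0.115 -0.646 -0.754] y [ 0.133  0.743 -0.657] z [ 0.984 -0.176  0.   ] t 9.5 w 0.0235
F [ 0.26 -0.33 -1.59] M [ 0.948 -0.216 -0.052] q [ 25.7  34.5 -25.3  99.2  59.8  70.8 -39. ]
total shift units [ 0.01   0.039 -0.014]
turn deg [-0.09 -0.08  0.04] units [-0.0008 -0.0006  0.0003]
shift after turn [ 0.01   0.039 -0.014]
[ 0.02460565  0.0343097  -1.48408977]
```

View pics/w7.png

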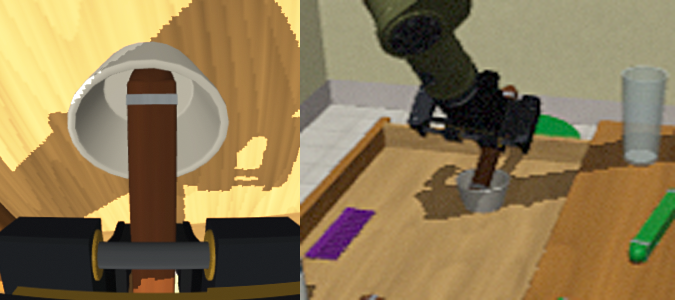

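Call:
drive_tool([
  [[0.04,0.035,0],[0,0,0]],
  [[0.03,0.025,0],[0,0,0]],
  [[0,0,0],[0,0,0]],
])

```text
time_s: 9.9
tool_pos: [0.5811, -0.3261, 0.0241]
tool_rot: [-89.9, 49.0, -100.0]
force: [-0.3, -0.1, -1.9]
grip_width: 0.0235
```

Run:
```python
from h import *
from cell import env
p,R=place((.590,-.270),80,41)
plan(env.get_obs(),p,R)
```

```text
pos [ 0.5811 -0.3261  0.0241] x [-0.114 -0.647 -0.754] y [ 0.133  0.742 -0.657] z [ 0.984 -0.176  0.001] t 9.9 w 0.0235
F [-0.31 -0.06 -1.94] M [ 0.971 -0.272  0.018] q [ 25.6  34.8 -25.2  99.3  60.   70.7 -39.3]
total shift units [-0.046 -0.008 -0.024]
turn deg [-0.13 -0.02  0.04] units [-0.0011 -0.0002  0.0004]
shift after turn [-0.046 -0.008 -0.024]
```

Call:
drive_tool([
  [[0.03,0.025,0],[0,0,0]],
  [[0.02,0.015,0],[0,0,0]],
  [[0,0,0],[0,0,0]],
])

```text
time_s: 10.2
tool_pos: [0.5813, -0.3264, 0.0219]
tool_rot: [-89.9, 48.9, -100.0]
force: [-0.4, -0.6, 0.7]
grip_width: 0.0232
```

Run:
```python
from h import *
from cell import env
p,R=place((.590,-.270),80,41)
plan(env.get_obs(),p,R)
```

```text
pos [ 0.5813 -0.3264  0.0219] x [-0.114 -0.647 -0.754] y [ 0.133  0.742 -0.657] z [ 0.984 -0.176  0.002] t 10.2 w 0.0232
F [-0.44 -0.56  0.72] M [ 0.802 -0.149 -0.027] q [ 25.6  35.  -25.1  99.3  60.2  70.6 -39.5]
total shift units [-0.09  -0.038 -0.03 ]
turn deg [-0.15 -0.01  0.07] units [-0.0013 -0.0001  0.0006]
shift after turn [-0.09  -0.038 -0.03 ]
```

Call:
drive_tool([
  [[0,0,0],[0,0,0]],
  [[0,0,0],[0,0,0]],
  [[0,0,0],[0,0,0]],
], squeeze=3)

```text
time_s: 10.5
tool_pos: [0.5812, -0.3264, 0.0219]
tool_rot: [-89.9, 48.9, -100.0]
force: [0.1, -0.2, -0.4]
grip_width: 0.0241
```

Call:
drive_tool([
  [[0,0,0],[0,0,0]],
  [[0,0,0],[0,0,0]],
  [[0,0,0],[0,0,0]],
  [[0,0,0],[0,0,0]],
  [[0,0,0],[0,0,0]],
  [[0,0,0],[0,0,0]],
], hand=-0.1)

```text
time_s: 11.1
tool_pos: [0.5812, -0.3262, 0.0217]
tool_rot: [-89.9, 49.0, -100.0]
force: [-0.2, 0.8, -0.6]
grip_width: 0.0391
```

Run:
```python
from h import *
from cell import env
plan(env.get_obs(),[0,0,0])
a=env.read_camera("side")["frame"][90:210,150:300]
c=env.read_camera("wrist")
cv2.imwrite("pics/w8.png",cv2.cvtColor(np.hstack([c["frame"][:300,100:400],cv2.resize(a,(375,300),interpolation=cv2.INTER_CUBIC)]),cv2.COLOR_RGB2BGR))
```

```text
pos [ 0.5812 -0.3262  0.0217] x [-0.114 -0.647 -0.754] y [ 0.133  0.742 -0.657] z [ 0.984 -0.176  0.001] t 11.1 w 0.0391
F [-0.21  0.79 -0.64] M [ 0.778 -0.192 -0.005] q [ 25.6  35.  -25.2  99.3  60.1  70.5 -39.5]
total shift units [ -3.204   4.472 -15.737]
```

View pics/w8.png

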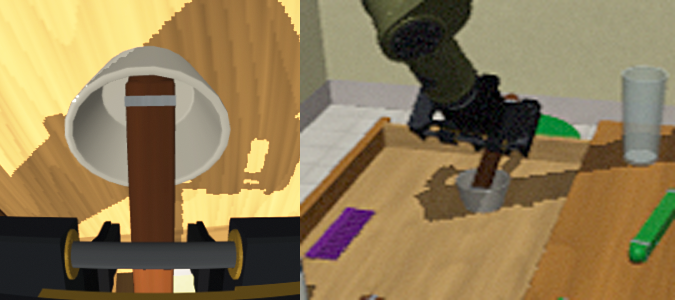

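Call:
drive_tool([
  [[0,0,0],[0,0,0]],
  [[0,0,0],[0,0,0]],
  [[-0.2,0,0],[0,0,0]],
  [[-0.4,0,0],[0,0,0]],
  [[-0.6,0,0],[0,0,0]],
  [[-0.7,0,0],[0,0,0]],
  [[-0.7,0,0],[0,0,0]],
  [[-0.7,0,0],[0,0,0]],
  [[-0.4,0,0],[0,0,0]],
  [[0,0,0],[0,0,0]],
], hand=0.5)

```text
time_s: 12.2
tool_pos: [0.6004, -0.2276, 0.1358]
tool_rot: [-89.5, 49.0, -99.5]
force: [0.2, -0.1, 0.6]
grip_width: 0.0652
```

Run:
```python
from h import *
from cell import env
plan(env.get_obs(),[.574,.084,.2],down(-111))
a=env.read_camera("side")["frame"][90:210,150:300]
c=env.read_camera("wrist")
cv2.imwrite("pics/w9.png",cv2.cvtColor(np.hstack([c["frame"][:300,100:400],cv2.resize(a,(375,300),interpolation=cv2.INTER_CUBIC)]),cv2.COLOR_RGB2BGR))
```

```text
pos [ 0.6004 -0.2276  0.1358] x [-0.108 -0.646 -0.755] y [ 0.134  0.743 -0.655] z [ 0.985 -0.172  0.006] t 12.2 w 0.0652
F [ 0.18 -0.14  0.55] M [ 0.776 -0.223  0.065] q [ 20.3  28.3 -30.2  94.5  52.9  82.7 -36.5]
total shift units [-6.177  4.651 -1.978]
turn deg [96.16 36.18 29.29] units [0.8013 0.3015 0.2441]
shift after turn [-1.605 -3.407 -7.036]
```

View pics/w9.png

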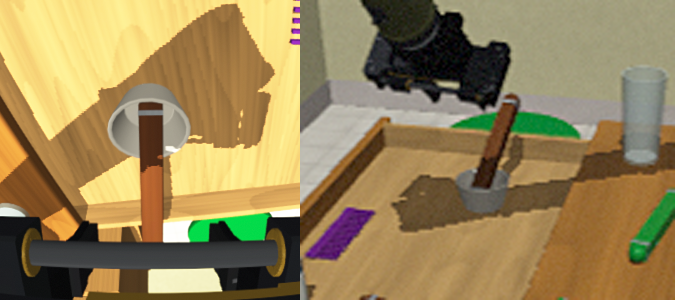

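Call:
drive_tool([
  [[-0.2,0,0],[0,0,0.04]],
  [[-0.2,0,0],[0,0,0.06]],
  [[-0.2,0,0],[0,0,0.06]],
  [[-0.2,0,0],[0,0,0.06]],
  [[-0.2,0,0],[0,0,0.06]],
  [[-0.2,0,0],[0,0,0.0617]],
  [[0,0.3,0],[-0.05,0,0]],
  [[0,0.3,0],[-0.07,0,0]],
  [[0,0.3,0],[-0.07,0,0]],
  [[0,0.3,0],[-0.07,0,0]],
])

```text
time_s: 13.3
tool_pos: [0.5996, -0.1647, 0.1739]
tool_rot: [170.6, 89.9, -168.1]
force: [0.4, -0.1, 0.1]
grip_width: 0.0655
```

Call:
drive_tool([
  [[0,0,0],[-0.07,0,0]],
  [[0,0,0],[-0.07,0,0]],
  [[0,0,0],[-0.07,0,0]],
  [[0,0,0],[-0.07,0,0]],
  [[0,0,0],[-0.07,0,0]],
  [[0,0,0],[-0.045,0,0]],
], hand=1)

```text
time_s: 13.9
tool_pos: [0.5995, -0.1652, 0.1739]
tool_rot: [128.1, 89.9, -163.2]
force: [0.6, 0.1, 0.9]
grip_width: 0.0864
```

Run:
```python
from h import *
from cell import env
plan(env.get_obs(),[.5745,.0845,.2],down(68.3))
```

```text
pos [ 0.5995 -0.1652  0.1739] x [-0.002 -0.001 -1.   ] y [-0.931  0.365  0.002] z [ 0.365  0.931 -0.001] t 13.9 w 0.0864
F [0.65 0.07 0.88] M [ 0.069 -0.181 -0.002] q [ 54.   25.1 -53.3  89.6  20.6  75.8  66.9]
total shift units [-0.655  2.86   5.585]
turn deg [ 0.32 -0.07 -0.09] units [ 0.0027 -0.0006 -0.0007]
shift after turn [-0.652  2.89   5.569]
```

Call:
drive_tool([
  [[0,0.2,0.4],[0.003,0,0]],
  [[0,0.35,0.65],[0,0,0]],
  [[0,0.35,0.65],[0,0,0]],
  [[0,0.35,0.65],[0,0,0]],
  [[0,0.35,0.65],[0,0,0]],
  [[0,0.35,0.65],[0,0,0]],
  [[0,0.35,0.65],[0,0,0]],
  [[0,0.35,0.65],[0,0,0]],
  [[0,0.2,0.6],[0,0,0]],
  [[0,0,0],[0,0,0]],
])

```text
time_s: 14.9
tool_pos: [0.5764, 0.0883, 0.1745]
tool_rot: [62.1, 89.9, 130.5]
force: [-0.8, 0.2, -0.0]
grip_width: 0.0871
```

Run:
```python
from h import *
from cell import env
c=env.read_camera("wrist");cv2.imwrite("pics/w10.png",cv2.cvtColor(c["frame"],cv2.COLOR_RGB2BGR));pickle.dump(c,open("w10.pkl","wb"))
plan(env.get_obs(),[.5745,.0845,-.045],down(68.3))
```

```text
pos [0.5769 0.0856 0.1743] x [-0.001 -0.001 -1.   ] y [-0.929  0.371  0.   ] z [ 0.371  0.929 -0.001] t 14.95 w 0.0873
F [-0.05 -0.94 -0.79] M [ 0.002 -0.112  0.028] q [ 36.8  21.3 -58.5  95.1  18.8  74.3  43.1]
total shift units [ 5.484  0.043 -0.043]
turn deg [-0.07 -0.07 -0.03] units [-0.0005 -0.0005 -0.0002]
shift after turn [ 5.484  0.046 -0.049]
```

View pics/w10.png

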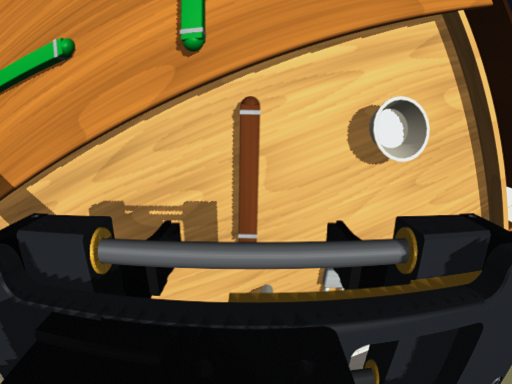

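Run:
```python
from h import *
c=pickle.load(open("w10.pkl","rb"))
t=wz(c,249.5,97,-.038);b1=wz(c,250,112,-.026);b2=wz(c,247,237,-.026);cu=wz(c,401,129,-.006)
d=b2-b1;d/=np.linalg.norm(d);print(t,b1,b2,np.degrees(np.arctan2(d[1],d[0])),"mid",t+.1*d,(b1+b2)/2,"cup",cu,np.linalg.norm(b2-b1))
```

```text
[ 0.48183105  0.12046845 -0.038     ] [ 0.50016637  0.1139972  -0.026     ] [ 0.64692333  0.05130175 -0.026     ] -23.132464219511174 mid [ 0.57379096  0.08118263 -0.038     ] [ 0.57354485  0.08264948 -0.026     ] cup [ 0.58162528  0.28348766 -0.006     ] 0.15958798379745306
```

Call:
drive_tool([
  [[0.3,0.04,-0.09],[0,0,0]],
  [[0.7,0,0],[0,0,0]],
  [[0.8,0,0],[0,0,0]],
  [[0.8,0,0],[0,0,0]],
  [[0.8,0,0],[0,0,0]],
  [[0.8,0,0],[0,0,0]],
  [[0.6,0,0],[0,0,0]],
  [[0.4,0,0],[0,0,0]],
  [[0.2,0,0],[0,0,0]],
  [[0,0,0],[0,0,0]],
])

```text
time_s: 15.95
tool_pos: [0.5745, 0.081, -0.0415]
tool_rot: [175.1, 89.9, -116.9]
force: [-0.5, -0.0, 1.3]
grip_width: 0.0869
```

Run:
```python
from h import *
from cell import env
c=env.read_camera("wrist");cv2.imwrite("pics/w11.png",cv2.cvtColor(c["frame"],cv2.COLOR_RGB2BGR))
plan(env.get_obs(),[.574,.083,-.045],down(68))
```

```text
pos [ 0.5754  0.0816 -0.0404] x [ 0.001 -0.001 -1.   ] y [-0.928  0.373 -0.001] z [ 0.373  0.928 -0.   ] t 16.0 w 0.0872
F [0.42 0.21 1.31] M [ 0.074 -0.153 -0.022] q [ 28.9  35.1 -48.8 105.4  32.3  54.3  33.7]
total shift units [0.116 0.045 0.019]
turn deg [ 0.08 -0.02  0.09] units [ 0.0007 -0.0002  0.0007]
shift after turn [0.116 0.045 0.019]
```

View pics/w11.png

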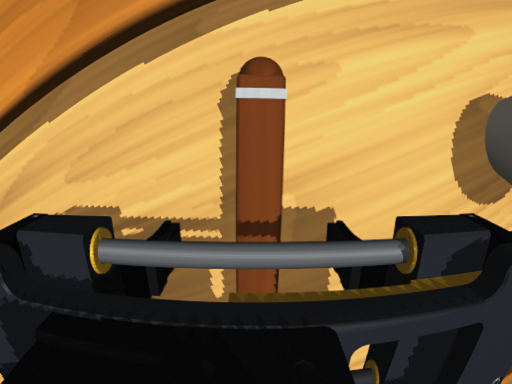

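Call:
drive_tool([
  [[0.1,0.04,0.02],[0,0,0]],
  [[0,0,0],[0,0,0]],
  [[0,0,0],[0,0,0]],
  [[0,0,0],[0,0,0]],
  [[0,0,0],[0,0,0]],
  [[0,0,0],[0,0,0]],
  [[0,0,0],[0,0,0]],
  [[0,0,0],[0,0,0]],
  [[0,0,0],[0,0,0]],
  [[0,0,0],[0,0,0]],
], hand=-1, squeeze=50)

```text
time_s: 17.0
tool_pos: [0.5741, 0.0835, -0.0445]
tool_rot: [-101.1, 89.9, -33.0]
force: [0.9, 0.2, -1.3]
grip_width: 0.0235
```

Call:
drive_tool([
  [[0,0,0],[0,0,0]],
  [[0,0,0],[0,0,0]],
])

```text
time_s: 17.2
tool_pos: [0.574, 0.0835, -0.0445]
tool_rot: [-103.7, 89.9, -35.5]
force: [0.2, 0.9, 0.1]
grip_width: 0.0238
```

Run:
```python
from h import *
from cell import env
plan(env.get_obs(),[.574,.083,.1],down(68))
```

```text
pos [ 0.574   0.0835 -0.0445] x [ 0.001 -0.001 -1.   ] y [-0.928  0.372 -0.001] z [ 0.372  0.928 -0.   ] t 17.2 w 0.0238
F [0.24 0.91 0.05] M [ 0.146 -0.152  0.003] q [ 28.6  35.4 -48.6 105.7  32.6  53.9  33.3]
total shift units [-3.612 -0.01  -0.013]
turn deg [ 0.13 -0.02  0.08] units [ 0.0011 -0.0002  0.0007]
shift after turn [-3.612 -0.005 -0.012]
```

Call:
drive_tool([
  [[-0.2,0,0],[0,0,0]],
  [[-0.5,0,0],[0,0,0]],
  [[-0.5,0,0],[0,0,0]],
  [[-0.5,0,0],[0,0,0]],
  [[-0.5,0,0],[0,0,0]],
  [[-0.5,0,0],[0,0,0]],
  [[-0.5,0,0],[0,0,0]],
  [[-0.4,0,0],[0,0,0]],
  [[-0.3,0,0],[0,0,0]],
  [[0,0,0],[0,0,0]],
])

```text
time_s: 18.2
tool_pos: [0.5748, 0.0838, 0.1132]
tool_rot: [-82.1, 89.8, -14.0]
force: [0.7, -0.4, -2.4]
grip_width: 0.0236
```

Run:
```python
from h import *
from cell import env
o=env.get_obs()
plan(o,[.574,.083,.1],down(68))
L=[]
for i in range(3):
    c=env.read_camera("wrist" if i else "side");o=env.get_obs();L.append(o["wrist_torque"]);print(o["wrist_torque"],o["force"])
    if i==0: a=c["frame"][60:300,100:370]
m=np.mean(L,0);T=Rt(o);print("delta M along jaw axis",(m-[.06,-.15,0])@T[:,2],"tool y",T[:,1])
cv2.imwrite("pics/w12.png",cv2.cvtColor(np.hstack([c["frame"][:333,100:400],cv2.resize(a,(375,333))]),cv2.COLOR_RGB2BGR))
```

```text
pos [0.5748 0.0838 0.1132] x [ 0.004 -0.001 -1.   ] y [-0.928  0.373 -0.004] z [0.373 0.928 0.001] t 18.2 w 0.0236
F [ 0.69 -0.4  -2.4 ] M [ 0.021 -0.327 -0.039] q [ 35.6  24.1 -56.9  99.6  21.8  68.   40.8]
total shift units [ 0.33   0.013 -0.027]
turn deg [0.12 0.03 0.24] units [0.001  0.0003 0.002 ]
shift after turn [ 0.331  0.012 -0.027]
[-0.04552454 -0.27640082 -0.03342587] [-0.59155672  0.71648802 -2.30286928]
[ 0.03313402 -0.23891189  0.02437659] [ 0.15544127 -0.04344545 -2.55245101]
[ 0.0104504  -0.28211798 -0.03057064] [ 0.3108411   0.31427944 -2.62094632]
delta M along jaw axis -0.13005145388212008 tool y [-9.27980892e-01  3.72627705e-01 -2.39652429e-04]
```

View pics/w12.png

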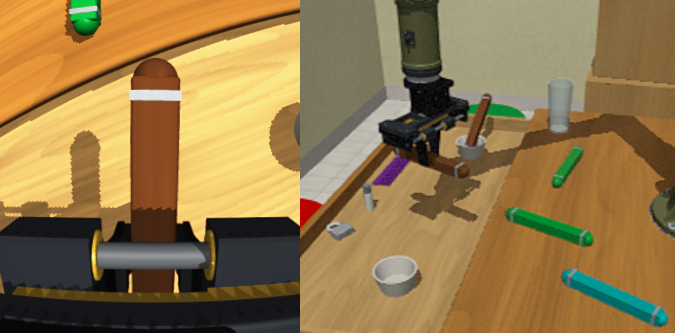

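Call:
drive_tool([
  [[-0.3,0,0],[0,0,0]],
  [[-0.3,0,0],[0,0,-0.045]],
  [[-0.1,0,0],[0,0,-0.06]],
  [[0,0,0],[0,0,-0.06]],
  [[0,0,0],[0,0,-0.06]],
  [[0,0,0],[0,0,-0.06]],
  [[0,0,0],[0,0,-0.057]],
  [[0,0,0],[0,0,0]],
])

```text
time_s: 19.15
tool_pos: [0.5701, 0.0838, 0.1371]
tool_rot: [-90.7, 49.8, -22.3]
force: [-1.0, 0.5, -3.4]
grip_width: 0.024
```

Run:
```python
from h import *
from cell import env
p,R=place((.5825,.2855),158,41,dx=.0065)
o=env.get_obs();print(p)
plan(o,[p[0],p[1],.135],R)
```

```text
[0.63412451 0.26464234 0.02582758]
pos [0.5701 0.0838 0.1371] x [ 0.597 -0.245 -0.764] y [-0.711  0.278 -0.645] z [ 0.371  0.929 -0.008] t 19.15 w 0.024
F [-1.04  0.46 -3.35] M [ 0.488  0.895 -0.042] q [ 36.7  -3.5 -64.4 127.2  48.4  37.1   4.8]
total shift units [-0.11   0.155  4.793]
turn deg [ 0.47 -0.18 -0.8 ] units [ 0.0039 -0.0015 -0.0067]
shift after turn [-0.098  0.194  4.792]
```

Call:
drive_tool([
  [[0,0,0.3],[0.004,0,0]],
  [[0,0.05,0.6],[0,0,0]],
  [[0,0.05,0.6],[0,0,0]],
  [[0,0.05,0.6],[0,0,0]],
  [[0,0,0.6],[0,0,0]],
  [[0,0,0.6],[0,0,0]],
  [[0,0,0.6],[0,0,0]],
  [[0,0,0.6],[0,0,0]],
  [[0,0,0.3],[0,0,0]],
  [[0,0,0],[0,0,0]],
])

```text
time_s: 20.15
tool_pos: [0.6427, 0.2637, 0.1349]
tool_rot: [-89.8, 50.1, -22.2]
force: [0.4, -1.0, -1.5]
grip_width: 0.0234
```

Run:
```python
from h import *
from cell import env
c=env.read_camera("wrist");a=env.read_camera("side")["frame"][60:300,80:370]
cv2.imwrite("pics/w13.png",cv2.cvtColor(np.hstack([c["frame"][:333,100:400],cv2.resize(a,(402,333))]),cv2.COLOR_RGB2BGR));pickle.dump(c,open("w13.pkl","wb"))
p,R=place((.5825,.2855),158,41,dx=.0065)
o=env.get_obs();print(p)
plan(o,p,R)
```

```text
[0.63412451 0.26464234 0.02582758]
pos [0.6423 0.2613 0.1351] x [ 0.595 -0.245 -0.766] y [-0.707  0.293 -0.643] z [0.382 0.924 0.001] t 20.25 w 0.0238
F [-0.15 -0.63 -1.89] M [0.422 0.817 0.019] q [  8.9  28.2 -61.9 106.8  72.5  66.8 -16.4]
total shift units [ 1.949  1.927 -0.004]
turn deg [-0.4  -0.25 -0.97] units [-0.0033 -0.0021 -0.0081]
shift after turn [1.916e+00 1.959e+00 1.000e-03]
```

View pics/w13.png

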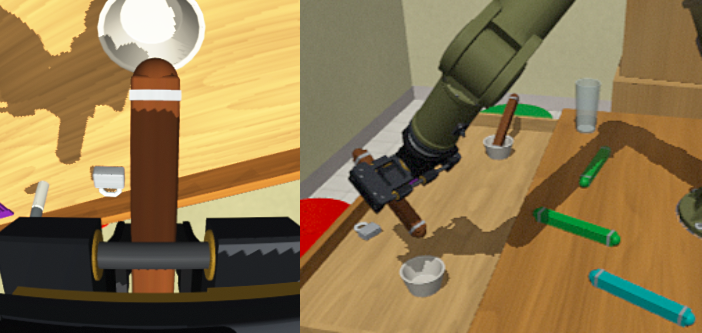

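Call:
drive_tool([
  [[0.15,0.2,0],[0,0,-0.008]],
  [[0.35,0.35,0],[0,0,0]],
  [[0.4,0.4,0],[0,0,0]],
  [[0.35,0.35,0],[0,0,0]],
  [[0.2,0.2,0],[0,0,0]],
  [[0,0,0],[0,0,0]],
])

```text
time_s: 20.85
tool_pos: [0.6351, 0.2633, 0.0511]
tool_rot: [-90.0, 48.9, -22.5]
force: [0.4, 0.8, -2.8]
grip_width: 0.0235
```

Run:
```python
from h import *
from cell import env
c=env.read_camera("wrist");a=env.read_camera("side")["frame"][160:340,80:290]
cv2.imwrite("pics/w14.png",cv2.cvtColor(np.hstack([c["frame"][:333,100:400],cv2.resize(a,(388,333))]),cv2.COLOR_RGB2BGR));pickle.dump(c,open("w14.pkl","wb"))
p,R=place((.5825,.2855),158,41,dx=.0065)
o=env.get_obs();print(p)
plan(o,p,R)
```

```text
[0.63412451 0.26464234 0.02582758]
pos [0.6363 0.2649 0.0537] x [ 0.61  -0.249 -0.752] y [-0.694  0.288 -0.659] z [0.381 0.925 0.003] t 20.95 w 0.0236
F [-0.37 -0.4  -2.46] M [ 0.459  0.761 -0.001] q [  3.2  34.6 -56.4 110.4  81.9  65.6 -27.2]
total shift units [ 0.493  0.496 -0.029]
turn deg [-0.42 -0.12  0.24] units [-0.0035 -0.001   0.002 ]
shift after turn [ 0.495  0.494 -0.027]
```

View pics/w14.png

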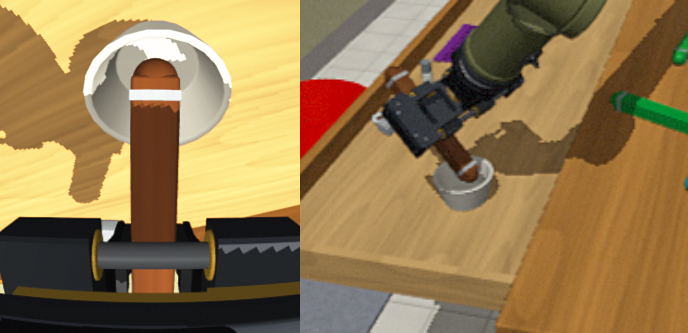

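Aligned over the cup. Lower to 3 mm above floor, then feel.

Call:
drive_tool([
  [[0.2,0.2,-0.02],[0,0,0]],
  [[0.17,0.17,0],[0,0,0]],
  [[0.1,0.1,0],[0,0,0]],
  [[0.04,0.035,0],[0,0,0]],
  [[0,0,0],[0,0,0]],
  [[0,0,0],[0,0,0]],
])

```text
time_s: 21.55
tool_pos: [0.634, 0.2657, 0.0245]
tool_rot: [-89.7, 48.8, -22.1]
force: [0.2, 0.3, -3.3]
grip_width: 0.0235
```

Run:
```python
from h import *
from cell import env
p,R=place((.5825,.2855),158,41,dx=.0065)
plan(env.get_obs(),p,R)
```

```text
pos [0.634  0.2657 0.0245] x [ 0.611 -0.248 -0.752] y [-0.695  0.288 -0.659] z [0.38  0.925 0.004] t 21.55 w 0.0235
F [ 0.18  0.31 -3.32] M [0.482 0.806 0.007] q [  1.5  37.1 -54.5 111.2  84.9  65.2 -30.4]
total shift units [-0.015 -0.032 -0.023]
turn deg [-0.4  -0.06  0.22] units [-0.0033 -0.0005  0.0018]
shift after turn [-0.015 -0.032 -0.023]
```

Call:
drive_tool([
  [[0.03,0.025,0],[0,0,0]],
  [[0.02,0.02,0],[0,0,0]],
  [[0,0,0],[0,0,0]],
])

```text
time_s: 21.85
tool_pos: [0.6348, 0.2657, 0.0231]
tool_rot: [-89.6, 48.6, -22.1]
force: [0.2, -0.6, 4.3]
grip_width: 0.0236
```

Run:
```python
from h import *
from cell import env
p,R=place((.5825,.2855),158,41,dx=.0065)
plan(env.get_obs(),p,R)
```

```text
pos [0.6348 0.2657 0.0231] x [ 0.612 -0.248 -0.751] y [-0.693  0.288 -0.661] z [0.38  0.925 0.004] t 21.85 w 0.0236
F [ 0.24 -0.63  4.35] M [ 0.058  0.44  -0.083] q [  1.4  37.3 -54.3 111.2  85.2  65.3 -30.7]
total shift units [-0.055 -0.04  -0.03 ]
turn deg [-0.44 -0.05  0.35] units [-0.0036 -0.0004  0.0029]
shift after turn [-0.055 -0.04  -0.03 ]
```

Contact with the cup floor. Loosen, then open.

Call:
drive_tool([
  [[0,0,0],[0,0,0]],
  [[0,0,0],[0,0,0]],
  [[0,0,0],[0,0,0]],
], squeeze=3)

```text
time_s: 22.15
tool_pos: [0.634, 0.2654, 0.0217]
tool_rot: [-89.7, 48.8, -22.1]
force: [1.2, 0.5, 0.3]
grip_width: 0.0243
```

Call:
drive_tool([
  [[0,0,0],[0,0,0]],
  [[0,0,0],[0,0,0]],
  [[0,0,0],[0,0,0]],
  [[0,0,0],[0,0,0]],
  [[0,0,0],[0,0,0]],
  [[0,0,0],[0,0,0]],
], hand=-0.1)

```text
time_s: 22.75
tool_pos: [0.6338, 0.2654, 0.0217]
tool_rot: [-89.7, 48.8, -22.1]
force: [0.4, 0.6, 0.5]
grip_width: 0.039
```

Run:
```python
from h import *
from cell import env
c=env.read_camera("wrist");a=env.read_camera("side")["frame"][160:340,80:290]
cv2.imwrite("pics/w15.png",cv2.cvtColor(np.hstack([c["frame"][:333,100:400],cv2.resize(a,(388,333))]),cv2.COLOR_RGB2BGR))
plan(env.get_obs(),[0,0,0])
```

```text
pos [0.6338 0.2654 0.0217] x [ 0.61  -0.248 -0.752] y [-0.695  0.288 -0.659] z [0.38  0.925 0.003] t 22.85 w 0.0391
F [-1.95  0.22  0.44] M [0.287 0.63  0.008] q [  1.4  37.4 -54.3 111.2  85.1  65.2 -30.7]
total shift units [ -7.617   9.457 -12.165]
```

View pics/w15.png

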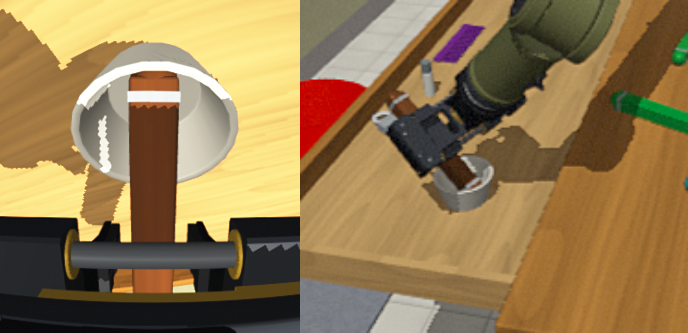

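Call:
drive_tool([
  [[0,0,0],[0,0,0]],
  [[0,0,0],[0,0,0]],
  [[-0.2,0,0],[0,0,0]],
  [[-0.4,0,0],[0,0,0]],
  [[-0.6,0,0],[0,0,0]],
  [[-0.7,0,0],[0,0,0]],
  [[-0.7,0,0],[0,0,0]],
  [[-0.7,0,0],[0,0,0]],
  [[-0.4,0,0],[0,0,0]],
  [[0,0,0],[0,0,0]],
], hand=0.5)

```text
time_s: 23.85
tool_pos: [0.5422, 0.3053, 0.1362]
tool_rot: [-89.4, 48.6, -21.6]
force: [0.3, 0.8, -0.9]
grip_width: 0.0652
```

Call:
drive_tool([
  [[0,0,0],[0,0,0]],
  [[0,0,0],[0,0,0]],
  [[0,0,0],[0,0,0]],
  [[0,0,0],[0,0,0]],
  [[0,0,0],[0,0,0]],
])

```text
time_s: 24.35
tool_pos: [0.5436, 0.3018, 0.1325]
tool_rot: [-89.7, 48.8, -22.2]
force: [-0.1, -0.3, -0.4]
grip_width: 0.0653
```

Run:
```python
from h import *
from cell import env
c=env.read_camera("scene")["frame"][100:340,60:430];a=env.read_camera("side")["frame"][100:340,80:330]
cv2.imwrite("pics/w16.png",cv2.cvtColor(np.hstack([cv2.resize(c,(430,333)),cv2.resize(a,(347,333))]),cv2.COLOR_RGB2BGR))
plan(env.get_obs(),[0,0,0])
```

```text
pos [0.5436 0.302  0.1327] x [ 0.61  -0.248 -0.753] y [-0.695  0.288 -0.659] z [0.38  0.925 0.003] t 24.45 w 0.0653
F [-0.52 -0.33  0.12] M [0.382 0.578 0.027] q [  3.4  24.4 -66.  112.9  69.6  71.4 -25.9]
total shift units [ -3.916   9.455 -12.163]
```

View pics/w16.png

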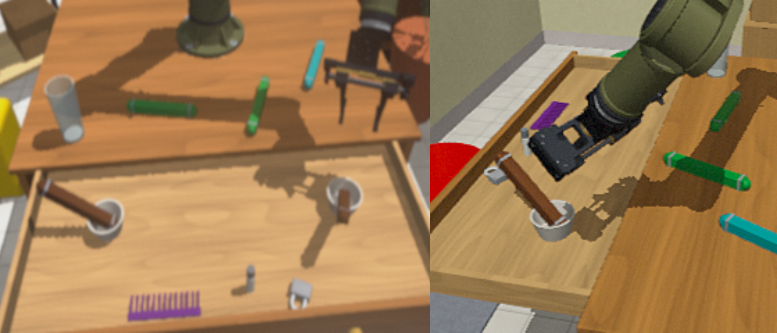

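```bash
python3 -c "
from cell import env
print(env.sign_off(), env.get_obs()['time_s'])"
```

```text
the job is handed in; nothing more can be done
the job is handed in; nothing more can be done
```

Both batons now stand in the cups, one in each, heavy end at the bottom and light end leaning out over the rim. I handed the job in at about 24.5 s of the 56 s allowed; the sign-off gives no verdict.

- **Right baton, placed in the right cup:** held level by its middle, it turned the wrist by about +0.12 N m about y. That put its heavy end on the far side.
- **Left baton, placed in the left cup:** it gave about 0.13 N m after subtracting the reading with the gripper empty. That put its heavy end on the side nearer the robot.
- **How each was placed:** I tilted it about 41° with the heavy end down and lowered it until the force showed it touching the cup's floor. Then I loosened the grip, opened the fingers and backed the gripper away.

**Last checks:** the final scene and side pictures show both batons at rest against the rims. The gripper is well clear, and the green and turquoise look-alikes were left alone.

- **Wrist moments while tilted:** with the tool tilted they showed a large extra offset, so I judged the heavy ends only from the level readings.
- **Drawer wall:** in the scene view the right baton's light end appears close to the drawer's right wall. By my geometry it passes above the wall, but I did not measure that.

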